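Tuck the blue course sign under the holder's weighted arm

TASK

Wind is getting into the race tent: slide the blue arrow sign lying on the table under the weighted arm of the sign holder, arrow side up on the pile of blue tiles, straight and fully home against the back stop. Then let go, leaving the arm holding it down; the orange and green signs are for other courses.

Things in the scene. Friction and masses are not known exactly. Their poses are not given: they have to be found in the camera images.
- blue_sign: Loose blue arrow sign, rigid board 140 (x) x 60 (y) x 8 mm, 45 g, white arrow on top pointing to +x. Origin: centre of its underside, z up. Lies flat on the table in a row with similar orange and green signs (order varies), 30 mm or more free beside it. Grip it across the 60 mm width near one end; the other end goes in first (either may).
- holder: Grey low tray fixed to the table. Origin: under the tray's centre at table height, z up, +x from open front to back stop. Tray from x -45 to +45 (stop's inner face); side walls 84 apart inside, 36 high. Two loose blue tiles 80 x 60 x 8 lie in it against the stop: pile top is 24 above the table. Highest point about 60 at the start, 80 with a sign in (all mm).
- home (a point): Point on the holder where the sign's origin (underside centre) lies when it is fully home on the pile: holder x -25, y 0, z 24 mm; axes as the holder's. The sign then sticks out 50 mm in front of the tray over bare table, so fingers holding that end stay clear of the holder.
- presser (a joint): Weighted arm, red 54 mm wide plate with steel weight, hinged behind the stop. Rad, 0 = on the pile (start), positive = raised; about 0.17 with a sign under it. Its front slopes up to a lip at holder x -40, underside 44 mm above the table. A sign pushed level along +x, underside 2-8 mm above the pile top, lifts it by itself (under 10 N) and is then pressed down with about 2 N.
There are look-alikes about, which are no part of the job. Of the things that look like the holder, take the one that is farthest to the robot's left at the start. What is shaped like the blue_sign but red is not meant.

How it is judged:
By the outcome, as a careful person would: the job done as asked, in the order asked, and still so for the second after the job is handed in, with the robot touching nothing.
It also fails if it takes over 48 s, if anything falls off the work surface, if the arm or the gripper's body presses on something with over 40 N, if the wrist force passes 120 N, or if a joint passes its speed limit or range.

ROBOT

A 7-joint arm with a two-finger parallel gripper is mounted at the origin on the work surface. World frame = base frame: x ahead of the robot, y to its left, z up, the work surface at z = 0. Lengths are in m, angles in degrees, forces in N, time in s.
With the tool pointing down it reaches from about 0.425 to 0.875 m from the base axis. Payload 4.7 kg.
Tool frame: the origin (TCP) lies midway between the tips of the shut fingers; the grasp point (between the pads) lies 19 mm behind it; z points along the fingers, y is the direction in which the jaws open and shut (so a half turn about z gives the same grasp; the last joint's range is limited). The gripper opens to 87 mm and grips with 3 to 60 N. Pads are 19 mm wide; open, the fingers measure 117 mm over their backs; the gripper's body (75 mm by 190 mm) begins 51 mm behind the grasp point.
Start: joints at [77.871, 18.392, -4.016, 83.108, 1.295, 78.541, -3.26], TCP at [0.146, -0.634, 0.223] pointing down, gripper open.
Joint ranges: [-163.93, 163.93], [-17.29, 119.83], [-79.2, 71.16], [3.27, 140.29], [-89.18, 269.18], [5.43, 117.66], [-154.24, 154.24]. Speed limits (degrees/s): [147.25, 147.25, 180, 180, 180, 180, 180].

INTERFACE

Orientations are given as [roll, pitch, yaw] about the fixed x, y, z axes, in that order (R = Rz(yaw) Ry(pitch) Rx(roll)).
In Python, from cell import env gives the robot as it stands. The module is installed in compiled form; this text tells all that it offers.
- The arm moves only by the tool servo_tool, never from a script. Its argument "plan" is a list of rows, each a list of 3 entries, a list of its own where there are three numbers: the opening, from 0 (shut) to 1 (fully open), then the shift along the tool's x, y, z in cm, then the turn, a rotation vector about the tool's x, y, z in degrees. A call has 1 to 20 rows; each row shifts and turns the pose as measured when the row begins, along the tool's axes as they then stand; what a row does not reach is not made up. A row lasts 1/12 s, in which the tool goes at most 41.7 mm and 7.16 degrees, less where a joint would pass 70% of its speed; a pose out of reach is approached as far as the arm can. A call is refused whole if a number of a shift passes 4.17 or a number of a turn 7.16, either way. A call with a gripper value outside its range is refused whole. The fingers move at their own pace and stop on an object; "force" is the grip in N (left out, the last holds). Time passes only in rows, so rows that do not move let the fingers close. It gives the time, the measured TCP pose, the force and the opening at its end, in the units of the state.
- env.get_obs(): the state, without advancing time (a new reading comes with each control period).
- env.read_camera(name): name is "scene" or "top" or "wrist"; returns a dict with "image" (384x512x3 uint8, blue, green, red), "fx", "fy", "cx", "cy" (pixels), "k1" (the pictures are not rectified: a ray, as slopes to the right and down, at radius r is drawn at 1 + k1 r^2 times it, then the intrinsics apply), "rvec" (rotation vector, rad) and "tvec" (3), from world to camera coordinates, as OpenCV has them; the wrist camera has in their place "T_tool_cam" (4x4, takes a point from camera to tool coordinates, whose origin is the TCP and whose axes are the flange's). Camera axes: x right, y down, z forward; pixel columns grow to the right and rows downward; lengths in m; the calibration is good to about 2 mm. A picture is of the moment at which its call begins: read the wrist's pose just before it. There is no depth.
- env.sign_off(): hands the job in, once; it reports no verdict.
The state is a dict: "time_s": time; "qpos": joint angles; "joint_velocities": joint speeds; "effort": joint torques, N m; "tool_pos": TCP position; "tool_rot": TCP orientation; "force": force on the tool from outside, world axes, zero at the start; "wrist_torque": the same for the moment, N m; "grip_width": finger opening in m.
Only numpy, scipy, OpenCV 4.12 (cv2) and the standard library are available. Lean on these libraries where they do the work, as an engineer would, in place of code of your own. Each camera call takes 0.05 s, during which the arm holds its last target. There are 200 camera calls.

## Working session

There is one attempt and no reset: what is moved stays moved. The work goes in short steps, Python scripts to look and compute and a tool call to move; the robot and the scene stay as the last step left them, time stands still between calls to the robot, and variables do not carry over. Pictures are saved under pics/ and viewed, about 8 in all and at most 12, crops included, and the job is handed in when it is done.

Besides the shell and the picture viewer there is one more tool, called after "Emit:" as name(argument=value, ...), one argument or row to a line, values as JSON. servo_tool: Moves the arm, as the interface text tells. Its arguments: {"type":"object","properties":{"plan":{"type":"array"},"force":{"type":"number"}},"required":["plan"]}

```bash
mkdir -p pics; cat > h.py <<'E'
import numpy as np, cv2
from scipy.spatial.transform import Rotation as R
from cell import env
def grab(n,save=None):
    s=env.get_obs(); c=env.read_camera(n); c['s']=s
    if 'rvec' in c and c.get('rvec') is not None:
        Rm=cv2.Rodrigues(np.array(c['rvec'],float))[0]; c['Rwc']=Rm.T; c['o']=-Rm.T@np.array(c['tvec']).ravel()
    else:
        Rt=R.from_euler('xyz',s['tool_rot'],degrees=True).as_matrix(); T=np.array(c['T_tool_cam'])
        c['Rwc']=Rt@T[:3,:3]; c['o']=Rt@T[:3,3]+np.array(s['tool_pos'])
    if save: cv2.imwrite('pics/'+save,c['image'])
    return c
def ray(c,uv,z):
    uv=np.atleast_2d(np.array(uv,float)); d=np.c_[(uv[:,0]-c['cx'])/c['fx'],(uv[:,1]-c['cy'])/c['fy']]
    u=d.copy()
    for _ in range(20): u=d/(1+c['k1']*(u**2).sum(1,keepdims=True))
    w=np.c_[u,np.ones(len(u))]@c['Rwc'].T
    return c['o']+w*((z-c['o'][2])/w[:,2])[:,None]
def proj(c,P):
    p=(np.atleast_2d(P)-c['o'])@c['Rwc']; u=p[:,:2]/p[:,2:]
    u=u*(1+c['k1']*(u**2).sum(1,keepdims=True)); return u*[c['fx'],c['fy']]+[c['cx'],c['cy']]
def blobs(c,h0,h1,amin=60,s0=90,v0=50):
    m=cv2.inRange(cv2.cvtColor(c['image'],cv2.COLOR_BGR2HSV),(h0,s0,v0),(h1,255,255))
    cs=cv2.findContours(m,cv2.RETR_EXTERNAL,cv2.CHAIN_APPROX_NONE)[0]
    return sorted([k for k in cs if cv2.contourArea(k)>amin],key=cv2.contourArea,reverse=True)
E
python3 - <<'E'
from h import *
print(env.get_obs())
a=grab('scene');b=grab('top')
for c in (a,b):
    print(c['o'],c['fx'],c['k1'])
    for k in blobs(c,95,130): print(cv2.contourArea(k),cv2.minAreaRect(k),ray(c,cv2.minAreaRect(k)[0],.008))
cv2.imwrite('pics/s.png',a['image']);cv2.imwrite('pics/t.png',cv2.resize(b['image'],None,fx=1.5,fy=1.5))
E
```

```text
{'time_s': 0.0, 'qpos': array([77.87038519, 18.44122473, -4.01528166, 83.1749834 ,  1.29670189,
       78.54090912, -3.25959884]), 'joint_velocities': array([ 0.10837   , -0.02438499, -0.05481563, -0.02601366,  0.02125348,
       -0.00285727, -0.01230968]), 'effort': array([-7.83004598e-04, -4.91286743e+01, -4.04282100e-01, -3.12535787e+01,
       -6.41412777e-02,  4.35484049e-02,  1.28692800e-04]), 'tool_pos': array([ 0.14533948, -0.63297186,  0.22143624]), 'tool_rot': array([-1.79888221e+02,  7.48673279e-03,  1.29398775e+01]), 'force': array([-0.07140729, -0.28125299, -0.02686223]), 'wrist_torque': array([ 0.01241674, -0.00967932,  0.05447954]), 'grip_width': 0.08727176624612262}
[ 0.85319736 -0.44562653  1.09868434] 419.032766310472 -0.08694075047223383
215.5 ((269.8500061035156, 170.94998168945312), (23.71708106994629, 15.17893123626709), 18.434946060180664) [[0.5030594  0.24171393 0.008     ]]
212.5 ((290.20001220703125, 177.89999389648438), (21.187259674072266, 15.495160102844238), 18.43494987487793) [[0.57140596 0.25116809 0.008     ]]
101.5 ((235.47325134277344, 297.55126953125), (29.10310935974121, 5.473697662353516), 27.552812576293945) [[ 0.62779149 -0.16406665  0.008     ]]
63.5 ((252.73036193847656, 291.8314514160156), (5.299989700317383, 15.475970268249512), 32.00538635253906) [[ 0.65926762 -0.12693986  0.008     ]]
[0.46227511 0.12468092 1.22401335] 433.18521413882047 -0.07756762560244042
352.5 ((217.86485290527344, 208.189208984375), (27.619029998779297, 20.385475158691406), 80.53767395019531) [[0.50147973 0.24695539 0.008     ]]
304.0 ((214.36997985839844, 184.58999633789062), (21.920310974121094, 20.36467742919922), 81.8698959350586) [[0.56824639 0.25582026 0.008     ]]
```

View pics/s.png

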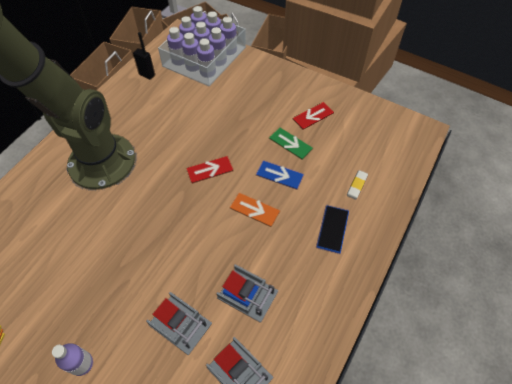

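View pics/t.png

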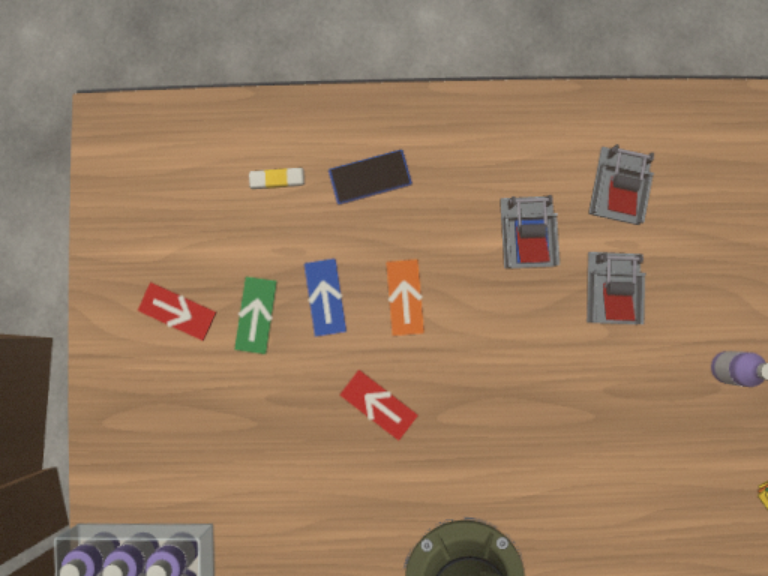

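The scene shot shows a blue sign (280,175), green (290,143), orange (255,208) and red signs (210,169) and (313,115). There are three holders, at (247,291), (179,321) and (239,365).

- **Sign candidates, top view (px in the 1.5x picture):** blue (325,297), phone (370,176), red (379,405) and (177,311), green (256,315), orange (405,298). I choose the blue one at (325,297).
- **Holder candidates, same picture:** (529,232), (621,185), (616,288). Left is +y, so (529,232) is the farthest left, and it also shows blue tiles. I choose that one.

```bash
python3 - <<'E'
from h import *
a=grab('scene');b=grab('top')
# sign: hull of both blue pieces
for c in (b,a):
    ks=[k for k in blobs(c,95,130) if 0.4<ray(c,cv2.minAreaRect(k)[0],.008)[0,0]<.65 and ray(c,cv2.minAreaRect(k)[0],.008)[0,1]>.15]
    w=ray(c,np.vstack(ks)[:,0],.008)[:,:2]
    r=cv2.minAreaRect((w*1000).astype(np.float32)); print('sign',r, cv2.boxPoints(r).round(0).tolist())
# holder grey: crop
img=b['image'][110:200,320:450]; cv2.imwrite('pics/hc.png',np.hstack([cv2.resize(img,None,fx=4,fy=4,interpolation=cv2.INTER_CUBIC),cv2.resize(b['image'][165:235,195:255],(270,360))]))
h=b['image']
hsv=cv2.cvtColor(h,cv2.COLOR_BGR2HSV); print(hsv[155,334:374:2].tolist())
E
```

```text
sign ((530.8641357421875, 250.81549072265625), (137.16940307617188, 57.50546646118164), 7.820186138153076) [[459.0, 270.0], [467.0, 213.0], [603.0, 232.0], [595.0, 289.0]]
sign ((535.1265869140625, 246.28672790527344), (137.26832580566406, 58.814414978027344), 8.125680923461914) [[463.0, 266.0], [471.0, 207.0], [607.0, 227.0], [599.0, 285.0]]
[[15, 91, 131], [15, 17, 90], [45, 4, 127], [50, 6, 128], [150, 2, 130], [138, 72, 92], [7, 96, 82], [5, 19, 81], [6, 16, 79], [4, 25, 83], [4, 26, 78], [7, 28, 81], [7, 29, 79], [5, 20, 78], [8, 25, 82], [112, 82, 103], [0, 4, 123], [13, 21, 85], [30, 4, 117], [14, 101, 147]]
```

View pics/hc.png

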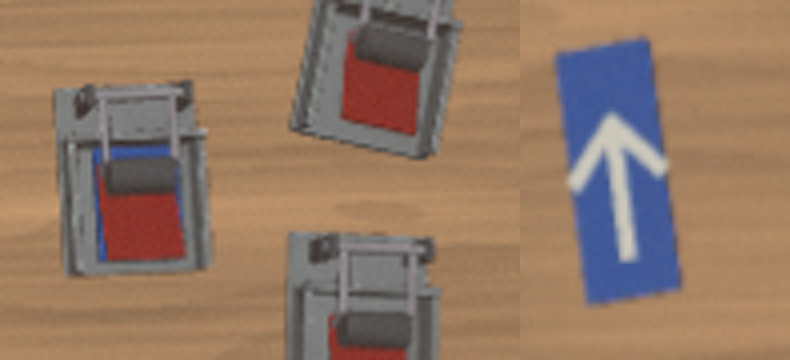

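Emit:
servo_tool(
  plan=[
    [1,[2.9,-2.6,-0.6],[0,0,0]],
    [1,[2.9,-2.6,-0.6],[0,0,0]],
    [1,[2.9,-2.6,-0.6],[0,0,0]],
    [1,[2.9,-2.6,-0.6],[0,0,0]],
    [1,[2.9,-2.6,-0.6],[0,0,0]],
    [1,[2.9,-2.6,-0.6],[0,0,0]],
    [1,[2.9,-2.6,-0.6],[0,0,0]],
    [1,[2.9,-2.6,0],[0,0,0]],
    [1,[2.9,-2.6,0],[0,0,0]],
    [1,[2.9,-2.6,0],[0,0,0]],
    [1,[2.9,-2.6,0],[0,0,0]],
    [1,[2.9,-2.6,0],[0,0,0]],
    [1,[2.9,-2.6,0],[0,0,0]],
    [1,[2.9,-2.6,0],[0,0,0]],
    [1,[2.9,-2.6,0],[0,0,0]],
    [1,[2.9,-2.6,0],[0,0,0]],
    [1,[0,0,0],[0,0,5]],
    [1,[0,0,0],[0,0,0]],
    [1,[0,0,0],[0,0,0]],
  ],
)

```text
time_s: 1.78
tool_pos: [0.5181, -0.0982, 0.2606]
tool_rot: [-179.8, 0.1, 7.6]
force: [0.8, 0.2, -0.2]
grip_width: 0.0866
```

```bash
python3 - <<'E'
from h import *
w=grab('wrist'); s=w['s']; print(s['time_s'],s['tool_pos'],s['tool_rot'],s['force'],s['qpos'].round(0)); print(np.array(w['T_tool_cam']).round(3))
cv2.imwrite('pics/w1.png',cv2.resize(w['image'],None,fx=1.5,fy=1.5))
b=blobs(w,95,130,200)
for k in b: print(cv2.minAreaRect(k),ray(w,cv2.minAreaRect(k)[0],.024))
E
```

```text
1.7833 [ 0.5181044  -0.09820479  0.26058316] [-1.79819544e+02  9.37043963e-02  7.64444485e+00] [ 0.79522015  0.24894992 -0.19340109] [ 42.   5. -36.  96.   3.  80. -76.]
[[ 0.001 -0.954 -0.298  0.082]
 [ 1.     0.001  0.001  0.001]
 [-0.001 -0.298  0.954 -0.161]
 [ 0.     0.     0.     1.   ]]
((12.0, 135.0), (52.0, 24.0), 90.0) [[0.5049374  0.20661011 0.024     ]]
((312.49053955078125, 37.07886505126953), (39.19877624511719, 9.809622764587402), 6.842772960662842) [[ 0.6638974  -0.14088814  0.024     ]]
((1.4024386405944824, 79.87804412841797), (53.15054702758789, 9.917710304260254), 77.90524291992188) [[0.56900724 0.21244825 0.024     ]]
```

View pics/w1.png

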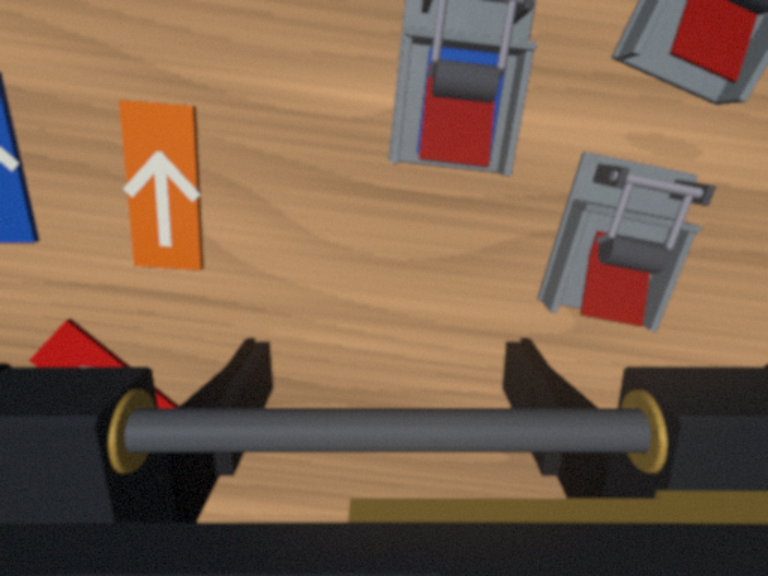

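The wrist view shows the target holder's open front at about (391..512, 160..174), the orange sign at (165,185), and the blue sign at the left edge. Next I move over the sign.

Emit:
servo_tool(
  plan=[
    [1,[-0.26,-3.8,0.6],[0,0,0]],
    [1,[-0.26,-3.8,0.6],[0,0,0]],
    [1,[-0.26,-3.8,0.6],[0,0,0]],
    [1,[-0.26,-3.8,0.6],[0,0,0]],
    [1,[-0.26,-3.8,0.6],[0,0,0]],
    [1,[-0.26,-3.8,0.6],[0,0,0]],
    [1,[-0.26,-3.8,0.6],[0,0,0]],
    [1,[-0.26,-3.8,0.6],[0,0,0]],
    [1,[-0.26,-3.4,0.6],[0,0,0]],
    [1,[0,0,0],[0,0,0]],
    [1,[0,0,0],[0,0,0]],
  ],
)

```text
time_s: 2.75
tool_pos: [0.4516, 0.2239, 0.2032]
tool_rot: [179.5, -0.1, 6.2]
force: [0.8, -0.6, 0.3]
grip_width: 0.0869
```

```bash
cat > sg.py <<'E'
from h import *
w=grab('wrist'); s=w['s']; print(s['time_s'],s['tool_pos'],s['tool_rot'],s['force'],s['qpos'].round(0))
cv2.imwrite('pics/w2.png',w['image'])
ks=blobs(w,100,130,150,120)
p=ray(w,np.vstack(ks)[:,0],.008)[:,:2]*1000
r=cv2.minAreaRect(p.astype(np.float32)); bx=cv2.boxPoints(r); print([cv2.boundingRect(k) for k in ks],r,bx.round(1).tolist())
E
python3 sg.py
```

```text
2.75 [0.45162449 0.22386195 0.203173  ] [ 1.79508982e+02 -9.02787653e-02  6.20915148e+00] [ 0.82637342 -0.64530779  0.26604825] [  22.    5.  -54.  103.    5.   74. -117.]
[(210, 17, 58, 68), (215, 80, 54, 74)] ((532.537841796875, 248.6471405029297), (137.24720764160156, 57.56880187988281), 7.676584243774414) [[460.70001220703125, 268.0], [468.3999938964844, 211.0], [604.4000244140625, 229.3000030517578], [596.7000122070312, 286.29998779296875]]
```

View pics/w2.png

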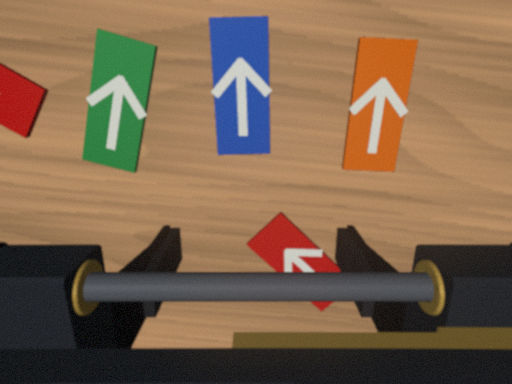

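The blue sign (240,85) is free, with its arrow pointing ahead and its pose at (532.5, 248.6) mm, yaw about 7.8°. I'll grip it near the rear end.

Emit:
servo_tool(
  plan=[
    [1,[0.6,-0.3,2.9],[0,0,-1.6]],
    [1,[0.6,-0.3,2.9],[0,0,0]],
    [1,[0.6,-0.3,2.9],[0,0,0]],
    [1,[0.6,-0.3,2.9],[0,0,0]],
    [1,[0.6,-0.3,2.9],[0,0,0]],
    [1,[0,0,2],[0,0,0]],
    [1,[0,0,0],[0,0,0]],
    [1,[0,0,0],[0,0,0]],
  ],
)

```text
time_s: 3.47
tool_pos: [0.4928, 0.2212, 0.0333]
tool_rot: [178.9, -0.5, 6.4]
force: [0.1, 1.1, -0.4]
grip_width: 0.0869
```

```bash
sed -i 's/w2.png/w3.png/' sg.py; python3 sg.py
```

```text
3.4667 [0.49275295 0.22119754 0.03325497] [178.85107427  -0.48821058   6.4375119 ] [ 0.0719712   1.12010057 -0.38776401] [  14.   22.  -49.  109.   21.   58. -128.]
[(156, 32, 111, 123), (171, 141, 98, 123)] ((532.8301391601562, 248.60748291015625), (137.55917358398438, 58.360233306884766), 7.5969061851501465) [[460.79998779296875, 268.3999938964844], [468.5, 210.60000610351562], [604.9000244140625, 228.8000030517578], [597.0999755859375, 286.6000061035156]]
```

View pics/w3.png

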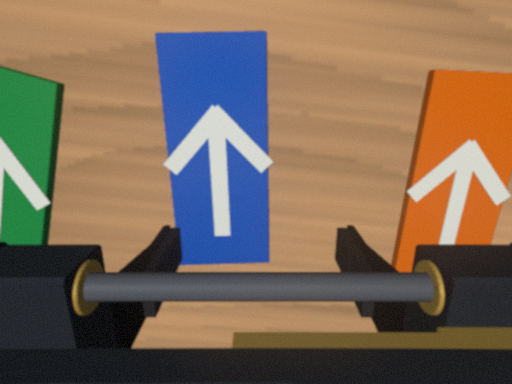

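```bash
cat > d.py <<'E'
import sys
from h import *
x,y,z,yaw=map(float,sys.argv[1:5]); s=env.get_obs()
A=R.from_euler('xyz',s['tool_rot'],degrees=True); G=R.from_euler('xyz',[180,0,yaw],degrees=True)
print('t',s['time_s'],np.round(s['tool_pos'],4),np.round(s['tool_rot'],2),np.round(s['force'],1),s['grip_width'].__round__(4))
print('shift cm',A.inv().apply(np.array([x,y,z])-s['tool_pos']).round(4)*100,'rot',(A.inv()*G).as_rotvec(degrees=True).round(2))
E
python3 d.py .481 .2415 .033 7.7
```

```text
t 3.5167 [0.4927 0.2206 0.0334] [178.81  -0.48   6.39] [-0.2 -0.3 -0.6] 0.0872
shift cm [-0.94 -2.21 -0.01] rot [ 1.2  -0.47 -1.31]
```

Emit:
servo_tool(
  plan=[
    [1,[-0.5,-1.2,0],[0.7,-0.3,-0.8]],
    [1,[-0.5,-1.0,0],[0.5,-0.2,-0.5]],
    [1,[0,0,0],[0,0,0]],
  ],
)

```text
time_s: 3.77
tool_pos: [0.4823, 0.2418, 0.037]
tool_rot: [-179.9, -0.3, 7.6]
force: [0.6, 0.1, -0.3]
grip_width: 0.0868
```

```bash
python3 d.py .481 .2415 .004 7.7
```

```text
t 3.7667 [0.4823 0.2418 0.037 ] [-179.9    -0.27    7.58] [ 0.6  0.1 -0.3] 0.0868
shift cm [-0.15  0.01  3.3 ] rot [-0.1  -0.27 -0.12]
```

Now I go down slowly and watch for drift.

Emit:
servo_tool(
  plan=[
    [1,[-0.1,0,0.7],[0,-0.2,0]],
    [1,[0,0,0.7],[0,0,0]],
    [1,[0,0,0.7],[0,0,0]],
    [1,[0,0,0],[0,0,0]],
  ],
)

```text
time_s: 4.1
tool_pos: [0.4829, 0.2436, 0.0174]
tool_rot: [-179.9, -0.4, 7.7]
force: [0.2, -0.7, -0.5]
grip_width: 0.0874
```

```bash
python3 d.py .481 .2415 .004 7.7
```

```text
t 4.1 [0.4829 0.2436 0.0174] [-179.89   -0.43    7.72] [ 0.2 -0.7 -0.5] 0.0874
shift cm [-0.22  0.18  1.34] rot [-0.11 -0.43  0.02]
```

Emit:
servo_tool(
  plan=[
    [1,[-0.1,0.1,0.5],[0,-0.4,0]],
    [1,[-0.1,0.05,0.5],[0,0,0]],
    [1,[0,0,0.3],[0,0,0]],
    [1,[0,0,0],[0,0,0]],
  ],
)

```text
time_s: 4.43
tool_pos: [0.4805, 0.2412, 0.002]
tool_rot: [-179.9, 0.1, 7.7]
force: [-0.6, 0.2, -0.2]
grip_width: 0.0868
```

```bash
python3 d.py .481 .2415 .003 7.7
```

```text
t 4.4333 [0.4805 0.2412 0.002 ] [-1.7991e+02  1.1000e-01  7.7100e+00] [-0.6  0.2 -0.2] 0.0868
shift cm [ 0.06 -0.02 -0.1 ] rot [-0.09  0.11  0.01]
```

Emit:
servo_tool(
  plan=[
    [0,[0,0,0],[0,0,0]],
    [0,[0,0,0],[0,0,0]],
    [0,[0,0,0],[0,0,0]],
    [0,[0,0,0],[0,0,0]],
    [0,[0,0,0],[0,0,0]],
    [0,[0,0,0],[0,0,0]],
    [0,[0,0,0],[0,0,0]],
    [0,[0,0,0],[0,0,0]],
  ],
  force=40,
)

```text
time_s: 5.1
tool_pos: [0.4807, 0.2413, 0.0023]
tool_rot: [-179.9, 0.1, 7.7]
force: [-0.4, 0.6, -0.4]
grip_width: 0.0593
```

```bash
python3 d.py .481 .2415 .2 7.7
```

```text
t 5.1 [0.4807 0.2413 0.0023] [-1.799e+02  9.000e-02  7.700e+00] [-0.4  0.6 -0.4] 0.0593
shift cm [ -0.    -0.05 -19.77] rot [-0.1   0.09  0.  ]
```

Emit:
servo_tool(
  plan=[
    [0,[0,0,-2.5],[0,0,0]],
    [0,[0,0,-3],[0,0,0]],
    [0,[0,0,-3],[0,0,0]],
    [0,[0,0,-3],[0,0,0]],
    [0,[-0.7,3.5,0],[0,0,0]],
    [0,[-0.7,3.5,0],[0,0,0]],
    [0,[-0.7,3.5,0],[0,0,0]],
    [0,[-0.7,3.5,0],[0,0,0]],
    [0,[-0.7,3.5,0],[0,0,0]],
    [0,[-0.7,3.5,0],[0,0,0]],
    [0,[-0.7,3.5,0],[0,0,0]],
    [0,[-0.7,3.5,0],[0,0,0]],
    [0,[-0.7,3.5,0],[0,0,0]],
    [0,[0,0,0],[0,0,3]],
    [0,[0,0,0],[0,0,0]],
    [0,[0,0,0],[0,0,0]],
  ],
)

```text
time_s: 6.43
tool_pos: [0.46, -0.0915, 0.1231]
tool_rot: [180.0, -0.1, 5.1]
force: [0.7, 0.5, 0.7]
grip_width: 0.0592
```

```bash
python3 d.py .46 -.11 .12 2; python3 - <<'E'
from h import *
w=grab('wrist'); cv2.imwrite('pics/w4.png',cv2.resize(w['image'][:290],None,fx=1.5,fy=1.5,interpolation=cv2.INTER_CUBIC)); np.savez('w4.npz',**{k:v for k,v in w.items() if k!='s'})
E
```

```text
t 6.4333 [ 0.46   -0.0915  0.1231] [ 1.7996e+02 -1.4000e-01  5.1300e+00] [0.7 0.5 0.7] 0.0592
shift cm [-0.17  1.84  0.31] rot [ 0.03 -0.15  3.13]
```

View pics/w4.png

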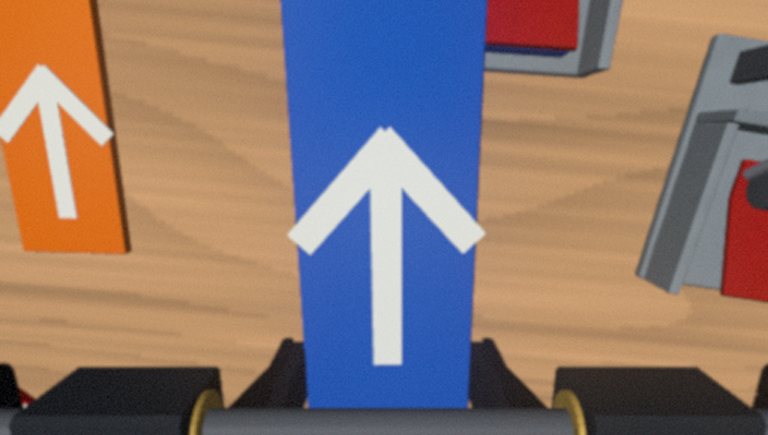

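The held sign hides the holder; its near corner is at (605,70) and the holder behind it is cut off at the right. I'll step up and to the left so the holder shows beside the sign.

Emit:
servo_tool(
  plan=[
    [0,[2.4,-1.8,-1.6],[0,0,1]],
    [0,[2.4,-1.8,-1.6],[0,0,1]],
    [0,[2.4,-1.8,-1.6],[0,0,1]],
    [0,[2.4,-1.8,-1.6],[0,0,0]],
    [0,[2.4,-1.8,-1.6],[0,0,0]],
    [0,[0,0,0],[0,0,0]],
    [0,[0,0,0],[0,0,0]],
    [0,[0,0,0],[0,0,0]],
  ],
)

```text
time_s: 7.15
tool_pos: [0.5755, 0.0244, 0.2045]
tool_rot: [-179.7, 0.1, 3.4]
force: [-0.2, 0.0, -0.4]
grip_width: 0.0591
```

```bash
python3 d.py .57 0 .2 2; python3 - <<'E'
from h import *
import pickle
w=grab('wrist'); pickle.dump(w,open('w5.pkl','wb'))
cv2.imwrite('pics/w5.png',cv2.resize(w['image'][0:200,256:],(768,600),interpolation=cv2.INTER_CUBIC))
print(w['fx'],proj(w,[.64,-.115,.036]))
E
```

```text
t 7.15 [0.5755 0.0244 0.2045] [-1.7967e+02  8.0000e-02  3.4000e+00] [-0.2  0.  -0.4] 0.0591
shift cm [-0.7   2.41  0.43] rot [-0.33  0.08  1.4 ]
318.5408125005603 [[400.33551809 116.89486182]]
```

View pics/w5.png

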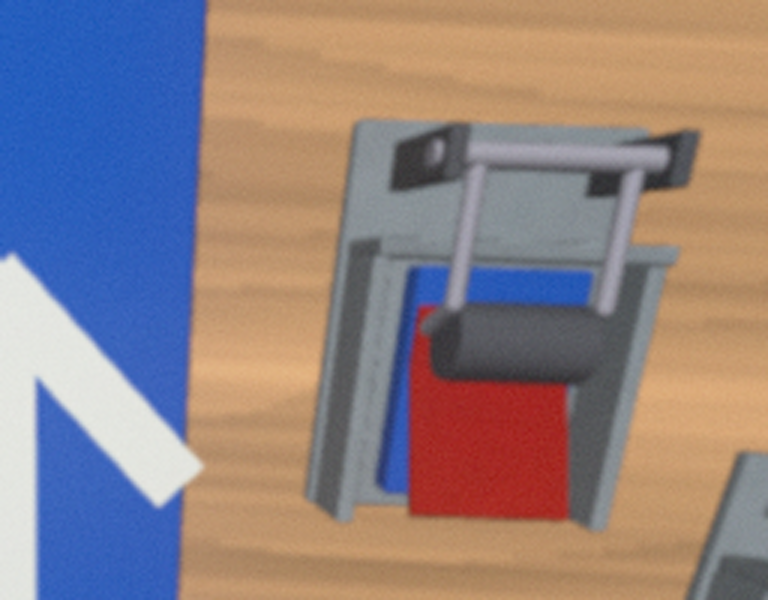

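```bash
python3 - <<'E'
from h import *
import pickle
w=pickle.load(open('w5.pkl','rb'))
def q(n,c,z): p=ray(w,np.array(c)/3+[[256,0]],z)*1000; print(n,p[:,:2].round(1).tolist()); return p
t=q('wall tops LFo LFi RFi RFo LBi RBi',[(336,518),(352,518),(590,528),(605,530),(387,262),(652,265)],.036)
d=t[3]-t[0]; print('front width',np.hypot(*d[:2]),'yaw',np.degrees(np.arctan2(d[0],-d[1])))
d=t[5]-t[4]; print('back',np.hypot(*d[:2]),'yaw',np.degrees(np.arctan2(d[0],-d[1])))
print('len',t[4]-t[1],t[5]-t[2])
p=q('plate lip L R',[(410,515),(568,520)],.046); d=p[1]-p[0];print(np.hypot(*d[:2]),np.degrees(np.arctan2(d[0],-d[1])))
q('base LF, LB outer',[(308,495),(357,122)],0.0)
q('pile back L R top, front L',[(412,267),(592,270),(380,488)],.024)
b=grab('top')
# grey mask in top view near the holder
hsv=cv2.cvtColor(b['image'],cv2.COLOR_BGR2HSV)
cs=cv2.findContours(cv2.inRange(hsv,(0,0,40),(180,75,255)),cv2.RETR_EXTERNAL,cv2.CHAIN_APPROX_NONE)[0]
for k in cs:
    r=cv2.minAreaRect(k)
    if cv2.contourArea(k)>300: print('top',r,ray(b,r[0],.0).round(3),(ray(b,cv2.boxPoints(r),.036)*1000).round(0)[:,:2].tolist())
E
```

```text
wall tops LFo LFi RFi RFo LBi RBi [[580.6, -92.2], [581.0, -97.8], [582.5, -182.0], [582.1, -187.4], [667.2, -94.5], [671.1, -180.3]]
front width 95.25963359363804 yaw 0.8695272343591265
back 85.85774959176992 yaw 2.627968068764752
len [86.19774026  3.27971262  0.        ] [88.63278003  1.71344334  0.        ]
plate lip L R [[585.6, -113.6], [587.1, -167.5]]
53.97868879507859 1.628407626894997
base LF, LB outer [[580.6, -92.9], [713.3, -89.1]]
pile back L R top, front L [[666.4, -107.7], [668.8, -168.3], [589.9, -110.6]]
top ((308.5, 364.0), (38.0, 79.0), 90.0) [[0.06  0.002 0.   ]] [[126.0, 112.0], [121.0, -103.0], [17.0, -101.0], [23.0, 114.0]]
top ((492.5, 245.5), (23.0, 37.0), 90.0) [[ 0.377 -0.537  0.   ]] [[413.0, -465.0], [410.0, -573.0], [346.0, -570.0], [349.0, -462.0]]
top ((410.5233154296875, 191.70655822753906), (38.424560546875, 47.30307388305664), 1.6846843957901) [[ 0.537 -0.302  0.   ]] [[472.0, -231.0], [603.0, -240.0], [598.0, -349.0], [466.0, -339.0]]
top ((338.57568359375, 259.0404052734375), (289.3654479980469, 123.19099426269531), 75.0089111328125) [[ 0.351 -0.089  0.   ]] [[702.0, 175.0], [786.0, -160.0], [7.0, -343.0], [-68.0, -13.0]]
top ((246.31924438476562, 117.50386047363281), (25.171566009521484, 52.27265548706055), 74.74488067626953) [[0.76  0.162 0.   ]] [[768.0, 241.0], [804.0, 99.0], [735.0, 82.0], [699.0, 223.0]]
top ((414.78851318359375, 122.05769348144531), (37.654296875, 49.61738204956055), 11.309932708740234) [[ 0.738 -0.324  0.   ]] [[673.0, -242.0], [811.0, -276.0], [789.0, -382.0], [650.0, -346.0]]
top ((255.5, 191.5), (383.0, 511.0), 90.0) [[0.547 0.14  0.   ]] [[1134.0, 891.0], [1096.0, -626.0], [-5.0, -561.0], [20.0, 870.0]]
```

The close view gives the following:

| Feature | Value |
|---|---|
| Holder yaw | ≈ 1.65° |
| Holder centre | ≈ (625.8, -138.7) mm |
| Inside width | 84 mm, as described |
| Red lip in the crop | (410..568, 517) |
| Stop in the crop | row 263 |

TCP at home should be about (548.3, -140.9). The pre-insert point is 105 mm before that.

Emit:
servo_tool(
  plan=[
    [0,[-2.1,2.3,1.0],[0,0,0.9]],
    [0,[-2.1,2.3,1.0],[0,0,0.9]],
    [0,[-2.1,2.3,1.0],[0,0,0]],
    [0,[-2.1,2.3,1.0],[0,0,0]],
    [0,[-2.1,2.3,1.0],[0,0,0]],
    [0,[-2.1,2.3,1.0],[0,0,0]],
    [0,[-2.1,2.3,1.0],[0,0,0]],
    [0,[0,0,0],[0,0,0]],
    [0,[0,0,0],[0,0,0]],
  ],
  force=55,
)

```text
time_s: 8.0
tool_pos: [0.4141, -0.1535, 0.1249]
tool_rot: [-179.8, 0.7, 0.8]
force: [-0.0, 0.9, 0.7]
grip_width: 0.059
```

```bash
python3 d.py .4433 -.1439 .0315 1.65
```

```text
t 8.0 [ 0.4141 -0.1535  0.1249] [-179.85    0.69    0.78] [-0.   0.9  0.7] 0.059
shift cm [ 3.05 -0.9   9.31] rot [-0.16  0.69 -0.87]
```

Emit:
servo_tool(
  plan=[
    [0,[0.8,-0.3,2.0],[-0.1,0.4,-0.5]],
    [0,[0.8,-0.3,2.0],[0,0.3,-0.4]],
    [0,[0.8,-0.3,2.0],[0,0,0]],
    [0,[0.3,0,1.8],[0,0,0]],
    [0,[0,0,0],[0,0,0]],
    [0,[0,0,0],[0,0,0]],
  ],
)

```text
time_s: 8.5
tool_pos: [0.4397, -0.1461, 0.0453]
tool_rot: [179.8, -0.1, 1.4]
force: [0.4, -0.1, 0.1]
grip_width: 0.0589
```

```bash
python3 d.py .4433 -.1439 .0315 1.65
```

```text
t 8.5 [ 0.4397 -0.1461  0.0453] [ 1.7977e+02 -9.0000e-02  1.3600e+00] [ 0.4 -0.1  0.1] 0.0589
shift cm [ 0.36 -0.22  1.38] rot [ 0.23 -0.09 -0.29]
```

Emit:
servo_tool(
  plan=[
    [0,[0.2,-0.15,0.7],[0.2,-0.1,-0.3]],
    [0,[0.15,-0.1,0.6],[0,0,0]],
    [0,[0,0,0],[0,0,0]],
    [0,[0,0,0],[0,0,0]],
  ],
)

```text
time_s: 8.83
tool_pos: [0.4447, -0.144, 0.034]
tool_rot: [179.8, -0.1, 1.7]
force: [-0.4, -0.1, 0.3]
grip_width: 0.0593
```

```bash
python3 d.py .4433 -.1439 .0315 1.65; python3 - <<'E'
from h import *
w=grab('wrist'); b=grab('scene')
ks=blobs(w,100,130,150,120); print([cv2.boundingRect(k) for k in ks])
s=w['s']; p=ray(w,np.vstack(ks)[:,0],s['tool_pos'][2]+.0057)[:,:2]*1000
r=cv2.minAreaRect(p.astype(np.float32)); print(r,cv2.boxPoints(r).round(1).tolist())
cv2.imwrite('pics/w6.png',np.vstack([w['image'][:200],cv2.resize(b['image'][230:330,160:290],(512,394),interpolation=cv2.INTER_CUBIC)]))
E
```

```text
t 8.8333 [ 0.4447 -0.144   0.034 ] [ 1.7985e+02 -1.4000e-01  1.6800e+00] [-0.4 -0.1  0.3] 0.0593
shift cm [-0.15 -0.01  0.25] rot [ 0.15 -0.14  0.03]
[(188, 0, 136, 147), (199, 129, 117, 144)]
((497.21539306640625, -142.80526733398438), (133.4254608154297, 60.25521469116211), 1.8048264980316162) [[429.6000061035156, -114.80000305175781], [431.5, -175.0], [564.7999877929688, -170.8000030517578], [562.9000244140625, -110.5999984741211]]
```

View pics/w6.png

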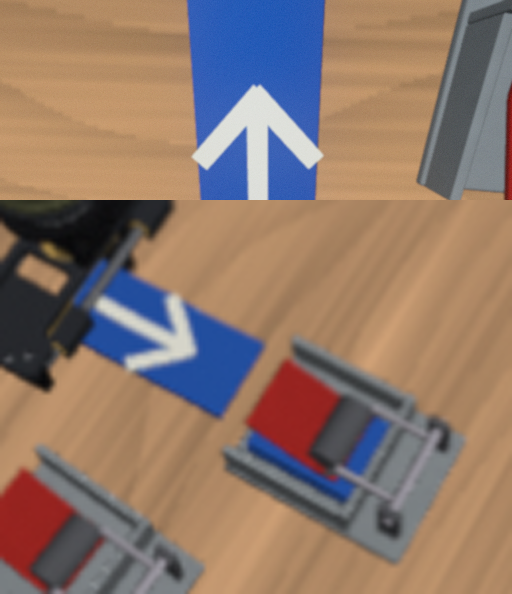

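The sign is lined up with the slot: yaw 1.8°, lateral error under 1 mm, underside about 7 mm above the pile. I'll lower it 2 mm and push.

Emit:
servo_tool(
  plan=[
    [0,[0,0,0.15],[0.1,-0.1,0]],
    [0,[0.8,0,0],[0,0,0]],
    [0,[0.8,0,0],[0,0,0]],
    [0,[0.8,0,0],[0,0,0]],
    [0,[0.8,0,0],[0,0,0]],
    [0,[0,0,0],[0,0,0]],
  ],
)

```text
time_s: 9.43
tool_pos: [0.4804, -0.1442, 0.0336]
tool_rot: [179.8, -0.1, 1.6]
force: [-0.6, -0.3, -1.5]
grip_width: 0.0593
```

```bash
python3 d.py .5483 -.1409 .0315 1.65
```

```text
t 9.4333 [ 0.4804 -0.1442  0.0336] [ 1.7983e+02 -1.1000e-01  1.5600e+00] [-0.6 -0.3 -1.5] 0.0593
shift cm [ 6.8  -0.15  0.22] rot [ 0.17 -0.11 -0.09]
```

Emit:
servo_tool(
  plan=[
    [0,[0.7,-0.05,0.05],[0.1,0,0]],
    [0,[0.7,-0.05,0.05],[0,0,0]],
    [0,[0.7,-0.03,0],[0,0,0]],
    [0,[0.7,0,0],[0,0,0]],
    [0,[0.7,0,0],[0,0,0]],
    [0,[0.7,0,0],[0,0,0]],
    [0,[0,0,0],[0,0,0]],
  ],
)

```text
time_s: 10.02
tool_pos: [0.5219, -0.1407, 0.029]
tool_rot: [-179.9, 0.6, 1.5]
force: [-1.2, -1.4, -0.6]
grip_width: 0.0591
```

```bash
python3 d.py .5483 -.1409 .0285 1.65; python3 - <<'E'
from h import *
b=grab('scene'); cv2.imwrite('pics/s7.png',cv2.resize(b['image'][230:330,160:290],(780,600),interpolation=cv2.INTER_CUBIC))
E
```

```text
t 10.0167 [ 0.5219 -0.1407  0.029 ] [-179.88    0.56    1.55] [-1.2 -1.4 -0.6] 0.0591
shift cm [2.64 0.09 0.02] rot [-0.12  0.56 -0.1 ]
```

View pics/s7.png

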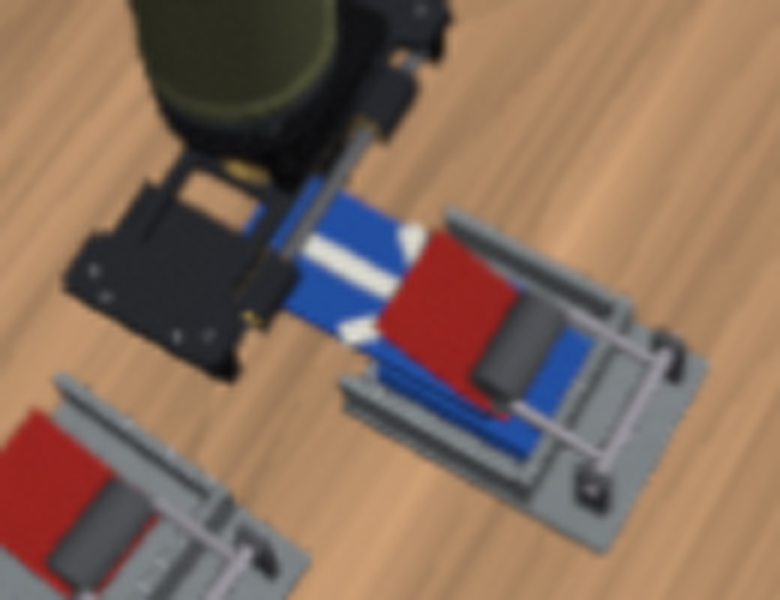

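The sign is under the red plate (450,320) and on the pile, with the presser raised. I continue towards the stop.

Emit:
servo_tool(
  plan=[
    [0,[0.6,0.03,-0.05],[0,0.3,0]],
    [0,[0.6,0.03,0],[0,0,0]],
    [0,[0.6,0,0],[0,0,0]],
    [0,[0.4,0,0],[0,0,0]],
    [0,[0,0,0],[0,0,0]],
  ],
)

```text
time_s: 10.48
tool_pos: [0.545, -0.1411, 0.0294]
tool_rot: [-179.9, 0.3, 1.5]
force: [-1.3, -0.5, -0.9]
grip_width: 0.059
```

```bash
python3 d.py .5483 -.1409 .0275 1.65
```

```text
t 10.4833 [ 0.545  -0.1411  0.0294] [-179.9     0.29    1.52] [-1.3 -0.5 -0.9] 0.059
shift cm [ 0.33 -0.01  0.18] rot [-0.1   0.29 -0.13]
```

Emit:
servo_tool(
  plan=[
    [0,[0.25,0,0.1],[0,0.2,0]],
    [0,[0.25,0,0.1],[0,0,0]],
    [0,[0.25,0,0],[0,0,0]],
    [0,[0.25,0,0],[0,0,0]],
  ],
)

```text
time_s: 10.82
tool_pos: [0.5473, -0.1408, 0.0258]
tool_rot: [-179.9, 1.1, 1.4]
force: [-10.3, 1.4, 9.3]
grip_width: 0.0588
```

```bash
python3 d.py .5483 -.1409 .0265 1.65
```

```text
t 10.8167 [ 0.5473 -0.1408  0.0258] [-179.86    1.12    1.42] [-10.3   1.4   9.3] 0.0588
shift cm [ 0.1   0.01 -0.07] rot [-0.14  1.12 -0.23]
```

Emit:
servo_tool(
  plan=[
    [0,[0.3,0,-0.1],[0,0.5,0]],
    [0,[0.4,0,0],[0,0,0]],
    [0,[0.4,0,0],[0,0,0]],
  ],
)

```text
time_s: 11.07
tool_pos: [0.5473, -0.1407, 0.0258]
tool_rot: [-179.9, 2.0, 1.3]
force: [-15.0, 1.0, 12.4]
grip_width: 0.059
```

```bash
python3 d.py .5483 -.1409 .0265 1.65; python3 - <<'E'
from h import *
b=grab('scene');t=grab('top'); cv2.imwrite('pics/s8.png',np.hstack([cv2.resize(b['image'][240:330,190:290],(440,396),interpolation=cv2.INTER_CUBIC),cv2.resize(t['image'][120:200,320:390],(346,396),interpolation=cv2.INTER_CUBIC)]))
E
```

```text
t 11.0667 [ 0.5473 -0.1407  0.0258] [-179.87    2.02    1.3 ] [-15.    1.   12.4] 0.059
shift cm [ 0.09  0.03 -0.08] rot [-0.14  2.02 -0.35]
```

View pics/s8.png

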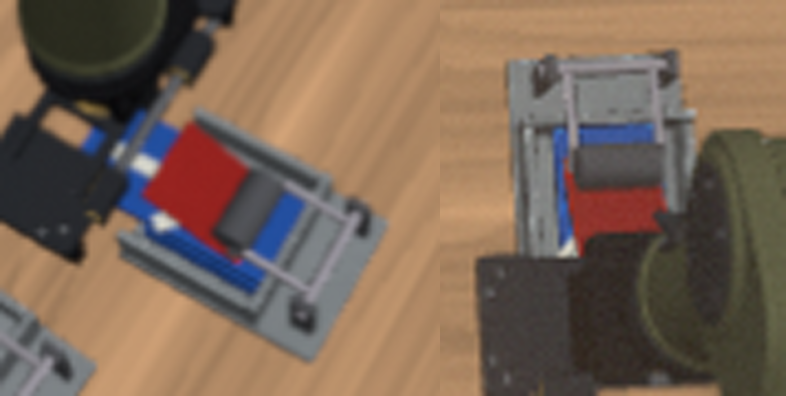

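The sign is in line and against the stop: 15 N push and no more travel. I relax, then open.

Emit:
servo_tool(
  plan=[
    [0,[0,0,-0.05],[0,0.8,0]],
    [0,[0.05,0,0],[0,0.5,0]],
    [1,[0,0,0],[0,0,0]],
    [1,[0,0,0],[0,0,0]],
    [1,[0,0,0],[0,0,0]],
    [1,[0,0,0],[0,0,0]],
    [1,[0,0,0],[0,0,0]],
  ],
)

```text
time_s: 11.75
tool_pos: [0.5528, -0.1409, 0.0291]
tool_rot: [-180.0, 0.1, 1.3]
force: [0.1, -0.1, 0.4]
grip_width: 0.0833
```

```bash
python3 d.py .5483 -.1409 .15 1.65
```

```text
t 11.75 [ 0.5528 -0.1409  0.0291] [-1.7998e+02  8.0000e-02  1.3100e+00] [ 0.1 -0.1  0.4] 0.0833
shift cm [ -0.47  -0.02 -12.09] rot [-0.02  0.08 -0.34]
```

Released. Now straight up and back, away from the holder.

Emit:
servo_tool(
  plan=[
    [1,[0,0,0],[0,0,0]],
    [1,[-0.3,0,-0.6],[0,0,0]],
    [1,[-0.3,0,-1.5],[0,0,0]],
    [1,[-0.3,0,-2.5],[0,0,0]],
    [1,[-0.5,0,-3],[0,0,0]],
    [1,[-0.5,0,-3],[0,0,0]],
    [1,[-1,-2.5,-3],[0,0,0]],
    [1,[0,-3.5,-2],[0,0,0]],
    [1,[0,-3.5,0],[0,0,0]],
    [1,[0,-3.5,0],[0,0,0]],
    [1,[0,0,0],[0,0,0]],
    [1,[0,0,0],[0,0,0]],
  ],
)

```text
time_s: 12.75
tool_pos: [0.5201, -0.0068, 0.205]
tool_rot: [179.8, -0.6, 1.2]
force: [0.4, 0.2, -0.5]
grip_width: 0.0865
```

```bash
python3 d.py .5483 -.1409 .15 1.65; python3 - <<'E'
from h import *
b=grab('scene');t=grab('top');w=grab('wrist')
cv2.imwrite('pics/s9.png',np.vstack([np.hstack([cv2.resize(b['image'][240:330,190:290],(440,330),interpolation=cv2.INTER_CUBIC),cv2.resize(t['image'][120:200,320:390],(346,330),interpolation=cv2.INTER_CUBIC)]),cv2.resize(w['image'],(786,590))[:270]]))
cv2.imwrite('pics/w9.png',cv2.resize(w['image'][:200,256:],(768,600),interpolation=cv2.INTER_CUBIC))
import pickle; pickle.dump((b,t,w),open('f.pkl','wb'))
E
```

```text
t 12.75 [ 0.5201 -0.0068  0.205 ] [179.82  -0.59   1.21] [ 0.4  0.2 -0.5] 0.0865
shift cm [ 2.48 13.45  5.57] rot [ 0.18 -0.59 -0.44]
```

View pics/s9.png

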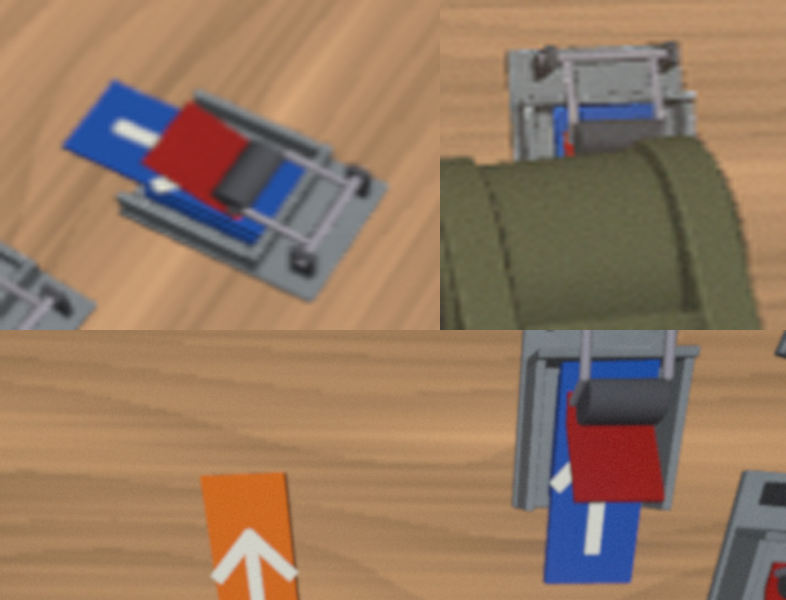

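The sign lies under the red plate, arrow towards the stop, free of the gripper. Its rear edge is at about (545..631, 583) and its front edge is near the stop at (610,362). I'll check this numerically.

```bash
python3 - <<'E'
from h import *
import pickle
b,t,w=pickle.load(open('f.pkl','rb'))
C=np.array([625.8,-138.7]);a=np.radians(1.65);M=np.array([[np.cos(a),-np.sin(a)],[np.sin(a),np.cos(a)]])
def q(n,uv,z): print(n,((ray(w,uv,z)[:,:2]*1000-C)@M).round(1).tolist())
s=786/512
f=lambda L:(np.array(L,float)-[0,330])/s
q('sign rear L R',f([(545,582),(631,583)]),.032)
q('sign front L R',f([(563,362),(659,361)]),.032)
q('stop top inner L R',f([(540,360),(695,356)]),.036)
q('tray front wall tops Lo Ri',f([(527,508),(668,508)]),.036)
ks=[k for k in blobs(w,100,130,60,120)]
pts=np.vstack(ks)[:,0].astype(float); P=(ray(w,pts,.032)[:,:2]*1000-C)@M
P=P[(abs(P[:,1])<60)]
for x0,x1 in ((-85,-60),(-60,-48)):
    k=P[(P[:,0]>x0)&(P[:,0]<x1)]; print(x0,k[:,1].min(),k[:,1].max())
k=P[P[:,0]<-60]; print('rear x min',k[:,0].min(),'front max',P[:,0].max())
k=P[(P[:,0]<-48)&(P[:,0]>-88)]
for sg in (1,-1):
    e=k[sg*k[:,1]>22]; print('edge yaw',np.degrees(np.arctan(np.polyfit(e[:,0],e[:,1],1)[0])))
E
```

```text
sign rear L R [[-94.4, 29.8], [-95.6, -30.1]]
sign front L R [[43.3, 30.1], [43.2, -28.6]]
stop top inner L R [[43.8, 45.3], [44.8, -47.8]]
tray front wall tops Lo Ri [[-43.6, 46.9], [-44.5, -45.7]]
-85 -28.61746049359687 30.72910041467914
-60 -28.45896234606436 30.802810848969823
rear x min -94.29362315654122 front max 44.585068769470595
edge yaw 0.12252585188634624
edge yaw 0.0036040784722270757
```

```bash
python3 -c "
from cell import env
s=env.get_obs(); print(s['time_s'],s['force']); print(env.sign_off())"
```

```text
12.9 [ 0.10258582 -0.82393526 -0.45064194]
the job is handed in; nothing more can be done
None
```

The blue sign is under the weighted arm of the leftmost holder, the one with the blue tiles, arrow side up and arrow pointing at the stop. I gripped it by its rear end and pushed it level until it stopped moving, at 15 N. Then I let go, moved the gripper clear, and handed the job in at 12.9 s.

**Last checks, in the holder's axes:**

| Check | Measured | Expected |
|---|---|---|
| Sign rear edge | -94.3 to -95.6 mm | -95 mm |
| Sign front edge | 43 to 44.6 mm | +45 mm (stop face); the stop itself measured 44 to 45 mm |
| Angle to the tray | within 0.2° | 0° |
| Sideways offset | about 1 mm | 0 mm |

The plate rests on the sign in the last picture. The orange and green signs were not touched.

**Not confirmed:** the last close crop couldn't be viewed because the 12-picture limit was reached. The front edge also reads 1 to 2 mm short of the stop, which is about the 2 mm camera accuracy. The force at the stop and the rear edge position both say it is fully home.

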